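# Clamp a dryer drum roller in the cam fixture

### The job

Set the dryer's drum roller flat on the seat of the cam fixture, lowered over its stud rather than dropped, then turn the crank counter-clockwise (seen from above) until the follower rests in the cam's dwell, so that the jaw keeps the roller clamped when you let go. Feel your way and do not force the cam against the stop post beyond the dwell; the other things on the counter stay where they are.

Things in the scene. Friction and masses are not known exactly. Their poses are not given: they have to be found in the camera images.
- roller_mid (a point): Centre of the loose drum roller: white plastic wheel with a black rubber tyre, 57 mm across, 30 mm thick, 20 mm plain hole, 0.15 kg, lying flat on the counter (hole upright) left or right of the fixture. The point is half-way up, on the axis.
- fixture: The cam fixture, fixed to the counter: aluminium base plate 140 mm (its x) by 300 mm (its y), 12 mm thick; origin at the centre of the underside, z up. Follower and jaw slide along its y in the middle; cam and crank stand at the -y end, the stud at the +y end.
- seat (a point): Centre of the round seat (40 mm across) at the fixture's +y end, 26 mm above the counter, 14 mm above the plate. A 16 mm stud with tapered end stands 22 mm up from it; the roller's hole has 2 mm to spare all round and the roller lies flat on the seat (centre 15 mm above this point). Fingers have free room on the fixture's +x and -x sides.
- jaw: Jaw: dark steel plate 44 mm wide, 26 tall, 12 thick, facing the seat along the fixture's +y; origin in the middle of its face, at counter height. Starts 7 to 11 mm short of the roller's rim. It is sprung on the follower: from meeting the roller it stays still while the cam compresses its spring, 4 N at first touch, 10 to 13 N at full lift.
- crank (a joint): Crank angle (rad), counter-clockwise from above positive; at 0 the arm points along the fixture's -x, at pi/2 along its -y. Starts from -0.6 to 0. Turning up, the cam lifts the sprung follower 18 mm over 1.3 rad, then 0.5 rad of dwell (lift constant), then the fall, where the jaw slackens. The cam is clamped on the shaft differently every time: mid-dwell is anywhere from 1.6 to 3.2 rad.
- handle (a point): Centre of the crank's upright handle: black plastic cylinder 20 mm in diameter, from 63 to 119 mm above the counter; the point is 92 mm above the counter. It spins freely on its pin, so a grasp from above need not turn with the crank. The crank arm lies under it (top at 62 mm).
- shaft (a point): Point on the crank's shaft axis, at the handle's height (92 mm); the handle runs round it at radius 55 mm. With the roller in, the springs push the handle back on the rise, 1 N growing to about 6 N; in the dwell only 0 to 2 N of drag is left; past it they pull forward by about 6 N. Let go on the rise or the fall, the crank runs away; in the dwell it stays.
- stop_post: Steel post 12 mm in diameter, 48 mm tall, on the base plate on the +x side of the cam; a lug on the cam meets it 0.45 rad past the end of the dwell. It bears at most 20 N. Origin at its axis, at counter height.
- jar: A small blue jar with a white lid, 54 mm across, 75 mm tall, loose; stands on the side where the roller is not. Leave it alone. Origin under its centre.
- detergent: An orange detergent bottle, 84 mm across, 210 mm tall, loose, beyond the fixture on the left. Leave it alone. Origin under its centre.
- screwdriver: A screwdriver lying beyond the fixture, loose. Leave it alone.
Mind the look-alikes: they are no part of the job. There is more than one size of the part that bears roller_mid; the job needs the smallest.

How it is judged:
On the way:
1. the roller lies flat on the seat over the stud, not yet clamped (horizontal distance between roller_mid and seat below 0.005 m and z of roller_mid in the frame of seat below 0.018 m and contact force between jaw and roller below 1 N), for 0.2 s.
At the end, for the whole second after the job is handed in: The follower rests in the dwell: the jaw presses on the roller with more than 8 N and the crank stands still (under 0.05 rad/s) with nobody holding it; the roller lies flat on the seat (within 3 mm of seated height, 0.12 rad of level), its axis within 5 mm of the stud's (contact force between jaw and roller above 8 N and horizontal distance between roller_mid and seat below 0.005 m and z of roller_mid in the frame of seat below 0.018 m and angle between roller_mid's own z axis and vertical below 0.12 rad and velocity of joint crank between -0.05 and 0.05 rad/s); the robot touches nothing.
It fails at once if the cam is forced against the stop post with more than 20 N (contact force between stop_post and anything else above 20 N).
It fails at once if the roller is let go over the stud more than 15 mm above the seat (horizontal distance between roller_mid and seat below 0.02 m and z of roller_mid in the frame of seat above 0.03 m and contact force between the fingers and roller below 0.01 N).
It fails at once if the jar is moved more than 30 mm (distance of jar from where it was at the start of the episode above 0.03 m).
It fails at once if the detergent bottle is moved more than 30 mm (distance of detergent from where it was at the start of the episode above 0.03 m).
It fails at once if the screwdriver is moved more than 30 mm (distance of screwdriver from where it was at the start of the episode above 0.03 m).
It also fails if it takes over 64 s, if anything falls off the work surface, if the arm or the gripper's body presses on something with over 40 N, if the wrist force passes 120 N, or if a joint passes its speed limit or range.

### The arm

A 6-joint arm with a two-finger parallel gripper is mounted at the origin on the work surface. World frame = base frame: x ahead of the robot, y to its left, z up, the work surface at z = 0. Lengths are in m, angles in rad, forces in N, time in s.
With the tool pointing down it reaches from about 0.25 to 0.775 m from the base axis. Payload 4 kg.
Tool frame: the origin (TCP) lies on the centre line of the jaws, within the pads' length; the fingertips stand 11 mm ahead of it and the grasp point (between the pads) lies 8 mm behind it (finger_overhang is the distance from the TCP to the fingertips, in m); y points along the fingers, x is the direction in which the jaws open and shut, and the axes are right-handed (so a half turn about y gives the same grasp; the last joint's range is limited). The gripper opens to 94 mm and grips with 3 to 60 N. Pads are 16 mm wide; open, the fingers measure 119 mm over their backs; the gripper's body (75 mm by 177 mm) begins 78 mm behind the grasp point.
Start: joints at [-1.28, 0.087, 1.371, -0, 1.684, -0.103], TCP at [0.211, -0.508, 0.217] pointing down, gripper open.
Joint ranges: [-3.1, 3.1], [-0.76, 2.03], [0.27, 2.55], [-1.08, 4.22], [0.17, 2.65], [-2.57, 2.57]. Speed limits (rad/s): [2.79, 2.79, 3.14, 3.14, 3.14, 3.14].

### API

Orientations are given as a 3x3 rotation matrix whose columns are the frame's x, y, z axes.
In Python, from rig import sense, camera, finish_job, finger_overhang gives the robot as it stands. The module is installed in compiled form; this text tells all that it offers.
- The arm moves only by the shell command python3 -m crank 'ROWS' [FORCE]. ROWS is JSON, a list of rows, each a list of 7 numbers: the shift along the tool's x, y, z in m, then the turn, a rotation vector about the tool's x, y, z in rad, then the finger opening in m, from 0 to 0.094. A call has 1 to 5 rows; each row is the pose to reach, as a shift and turn from the pose commanded when the call began, along the tool's axes at that moment; what a row does not reach only later rows make up. A row lasts 1/10 s, in which the tool goes at most 50 mm and 8.59 degrees, less where a joint would pass 70% of its speed; a pose out of reach is approached as far as the arm can. A call with a gripper value outside its range is refused whole. The fingers move at their own pace and stop on an object; FORCE is the grip in N (left out, the last holds). Time passes only in rows, so rows that repeat a pose let the fingers close. It gives the time, the measured TCP pose, the force and the opening at its end, in the units of the state.
- sense(): the state, without advancing time (a new reading comes with each control period).
- camera(name): name is "scene" or "side" or "wrist"; returns a dict with "frame" (400x640x3 uint8, red, green, blue), "vfov" (degrees; the focal length in pixels is half the picture's height over the tangent of half this angle, whatever the lens; pixels are square), "cx", "cy" (the principal point, pixels), "distortion" ([k1, k2, p1, p2, k3] as OpenCV has them; the pictures are not rectified), "R" (3x3) and "t" (3): a world point X has camera coordinates R X + t. Camera axes: x right, y down, z forward; pixel columns grow to the right and rows downward; lengths in m; the calibration is good to about 2 mm. A picture is of the moment at which its call begins. There is no depth.
- finish_job(): hands the job in, once; it reports no verdict.
The state is a dict: "time": time; "q": joint angles; "joint_velocities": joint speeds; "joint_torque": joint torques, N m; "ee_pos": TCP position; "tcp_rot": TCP orientation; "wrist_force": force on the tool from outside, world axes, zero at the start; "moment": the same for the moment, N m; "opening": opening from 0.0 (shut) to 1.0 (fully open).
Only numpy, scipy, OpenCV 4.12 (cv2) and the standard library are available. Lean on these libraries where they do the work, as an engineer would, in place of code of your own. Each camera call takes 0.05 s, during which the arm holds its last target. There are 200 camera calls.

## Working session

There is one attempt and no reset: what is moved stays moved. The work goes in short steps, Python scripts to look and compute and a shell command to move; the robot and the scene stay as the last step left them, time stands still between calls to the robot, and variables do not carry over. Pictures are saved under pics/ and viewed, about 8 in all and at most 12, crops included, and the job is handed in when it is done.

```bash
mkdir -p pics; ls; cat > h.py <<'E'
import numpy as np, cv2
from rig import sense, camera
def cam(n,save=None):
    c=camera(n); f=c["frame"]; h=f.shape[0]
    fl=h/2/np.tan(np.radians(c["vfov"])/2)
    c["K"]=np.array([[fl,0,c["cx"]],[0,fl,c["cy"]],[0,0,1.]]); c["D"]=np.array(c["distortion"],float)
    c["R"]=np.array(c["R"]);c["t"]=np.array(c["t"])
    if save: cv2.imwrite(save,f[:,:,::-1])
    return c
def ray(c,uv):
    p=cv2.undistortPoints(np.array([[uv]],float),c["K"],c["D"])[0,0]
    return -c["R"].T@c["t"], c["R"].T@np.array([p[0],p[1],1.])
def onz(c,uv,z):
    o,d=ray(c,uv); return o+d*(z-o[2])/d[2]
def proj(c,X):
    return cv2.projectPoints(np.array([X],float),cv2.Rodrigues(c["R"])[0],c["t"],c["K"],c["D"])[0][0,0]
E
python3 - <<'E'
from h import *
np.set_printoptions(precision=4,suppress=True)
for n in("scene","side","wrist"):
    c=cam(n,f"pics/{n}0.png"); print(n,-c["R"].T@c["t"],c["R"][2],c["vfov"])
s=sense(); print(s["time"],s["ee_pos"],s["tcp_rot"],s["wrist_force"])
from rig import finger_overhang; print(finger_overhang)
E
```

```text
pics
scene [ 1.3119 -0.3543  1.0077] [-0.5976  0.2774 -0.7523] 45.95438493197985
side [0.205  0.9902 0.6965] [ 0.282  -0.8138 -0.5082] 50.484729292351076
wrist [ 0.2747 -0.4813  0.3836] [-0.22   -0.0888 -0.9715] 61.27689415625961
0.15 [ 0.2109 -0.5075  0.2156] [[ 0.3837 -0.0005  0.9235]
 [-0.9235  0.0016  0.3837]
 [-0.0016 -1.      0.0002]] [ 0.0082 -0.5536  0.3197]
0.011
```

View pics/scene0.png

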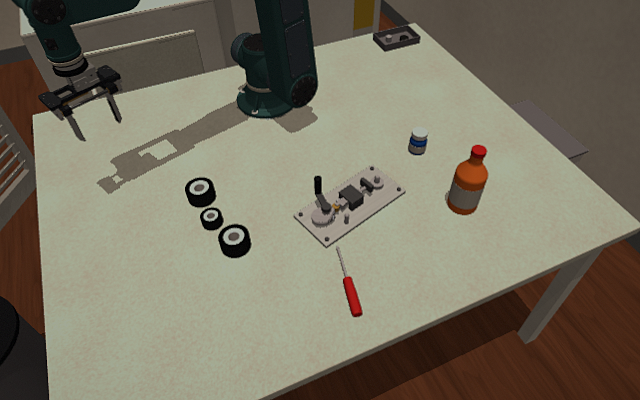

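View pics/side0.png

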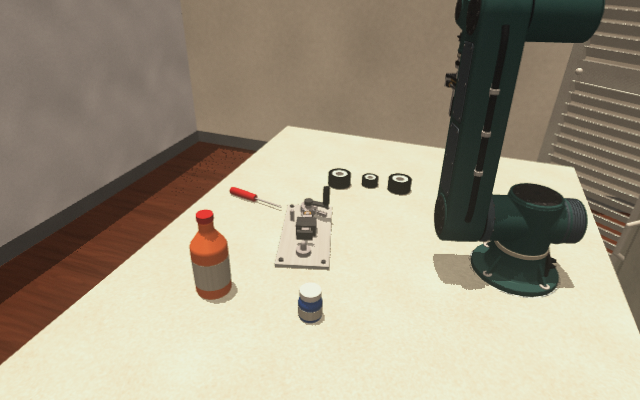

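Scene: three rollers at (201,190), (211,217), (234,240), and the middle one is smallest. The fixture is around (350,205), with the crank handle at (318,185) and the seat near (377,183). The side view agrees with this.

```bash
python3 - <<'E'
from h import *
np.set_printoptions(precision=4,suppress=True)
c=cam("scene")
f=c["frame"]
for n,uv in dict(r1=(201,186),r2=(211,214),r3=(234,235)).items(): print(n,onz(c,uv,.03))
for n,uv in dict(cL=(294,216),cB=(327,245),cR=(406,189),cT=(372,166)).items(): print(n,onz(c,uv,.012))
print("stud",onz(c,(377,181),.048),"handletop",onz(c,(318,178),.119),"shaft",onz(c,(323,212),.06))
print("jar",onz(c,(418,151),0),"det",onz(c,(464,208),0))
x=cv2.resize(f[150:260,180:420],None,fx=3.3,fy=3.3,interpolation=cv2.INTER_CUBIC)
cv2.imwrite("pics/crop1.png",x[:,:,::-1])
E
```

```text
r1 [ 0.3418 -0.3117  0.03  ]
r2 [ 0.4531 -0.3128  0.03  ]
r3 [ 0.5459 -0.2772  0.03  ]
cL [ 0.5371 -0.1088  0.012 ]
cB [ 0.6619 -0.0667  0.012 ]
cR [0.5768 0.2189 0.012 ]
cT [0.4545 0.1737 0.012 ]
stud [0.5437 0.1397 0.048 ] handletop [ 0.5278 -0.0316  0.119 ] shaft [ 0.5931 -0.047   0.06  ]
jar [0.4447 0.3417 0.    ] det [0.6972 0.3371 0.    ]
```

View pics/crop1.png

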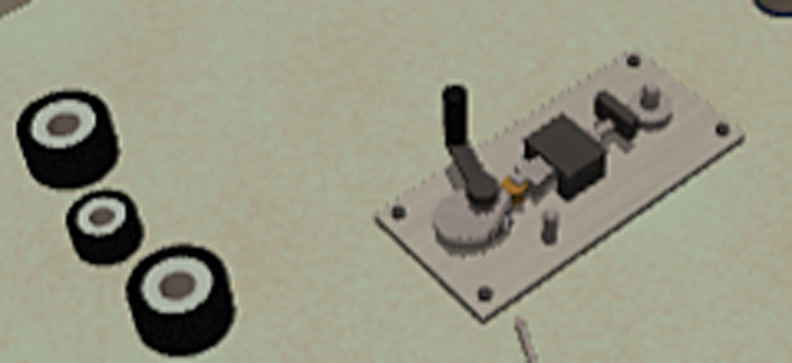

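The crop confirms the layout: the handle stands on the -x side, the jaw is short of the seat, and the post is on the +x side. I'll move above the small roller.

```bash
python3 -m crank '[[-0.01,0.02,0.05,0,0,0,0.08],[-0.02,0.04,0.095,0,0,0,0.08],[-0.04,0.06,0.14,0,0,0,0.08],[-0.05,0.08,0.18,0,0,0,0.08],[-0.06,0.09,0.22,0,0,0,0.08]]'
python3 -m crank '[[-0.015,0,0.04,0,0,0,0.08],[-0.027,0.01,0.078,0,0,0,0.08],[-0.027,0.01,0.078,0,0,0,0.08]]'
python3 - <<'E'
from h import *
np.set_printoptions(precision=4,suppress=True)
s=sense();print(s["time"],s["ee_pos"]);print(s["tcp_rot"])
c=cam("wrist","pics/w1.png"); print(proj(c,(.453,-.313,.03)),proj(c,s["ee_pos"]))
E
```

```text
time: 0.7
ee_pos: [0.3915, -0.3658, 0.1243]
tcp_rot: [[0.383, -0.002, 0.924], [-0.924, 0.002, 0.383], [-0.003, -1.0, -0.001]]
wrist_force: [-0.7, -0.9, 0.0]
opening: 0.851
time: 1.0
ee_pos: [0.4551, -0.3092, 0.1147]
tcp_rot: [[0.389, -0.001, 0.921], [-0.921, 0.003, 0.389], [-0.004, -1.0, 0.0]]
wrist_force: [-0.3, -1.1, -0.1]
opening: 0.846
1.0 [ 0.4551 -0.3092  0.1147]
[[ 0.3893 -0.001   0.9211]
 [-0.9211  0.0034  0.3893]
 [-0.0035 -1.      0.0004]]
[323.784 218.496] [320.0076 256.0585]
```

View pics/w1.png

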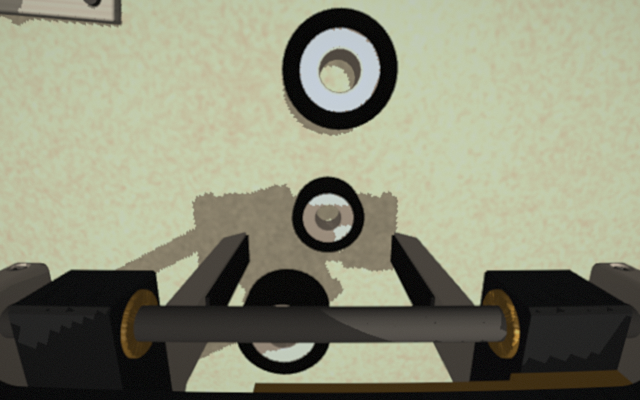

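The small roller is at (328,213), about centred between the fingers. The large ones are at (340,68) and (284,322).

```bash
python3 - <<'E'
from h import *
np.set_printoptions(precision=4,suppress=True)
s=sense();c=cam("wrist");R=np.array(s["tcp_rot"])
g=cv2.cvtColor(c["frame"],cv2.COLOR_RGB2GRAY)[160:262,280:376]
m=(g<45).astype(np.uint8); cs,_=cv2.findContours(m,cv2.RETR_EXTERNAL,2)
k=max(cs,key=cv2.contourArea); (u,v),r=cv2.minEnclosingCircle(k);print(u+280,v+160,r)
for uv in((328,213),(u+280,v+160)):
  p=onz(c,uv,.028); print(p, R.T@(p-s["ee_pos"]))
E
```

```text
325.6830596923828 211.41530227661133 37.02356719970703
[ 0.4562 -0.3167  0.028 ] [0.0063 0.0873 0.0003]
[ 0.4567 -0.3146  0.028 ] [0.0045 0.0873 0.0016]
```

```bash
python3 -m crank '[[0.006,0.04,0.001,0,0,0,0.08],[0.006,0.075,0.001,0,0,0,0.08],[0.006,0.097,0.001,0,0,0,0.08],[0.006,0.097,0.001,0,0,0,0.08]]'
python3 -m crank '[[0,0,0,0,0,0,0.04],[0,0,0,0,0,0,0.04],[0,0,0,0,0,0,0.04],[0,0,0,0,0,0,0.04],[0,0,0,0,0,0,0.04]]' 25
```

```text
time: 1.5
ee_pos: [0.4525, -0.3177, 0.0157]
tcp_rot: [[0.382, -0.007, 0.924], [-0.924, 0.005, 0.382], [-0.007, -1.0, -0.004]]
wrist_force: [-0.4, 0.3, 0.3]
opening: 0.851
time: 2.0
ee_pos: [0.4567, -0.3187, 0.0215]
tcp_rot: [[0.384, 0.002, 0.923], [-0.923, -0.001, 0.384], [0.002, -1.0, 0.001]]
wrist_force: [-1.8, 1.3, 5.9]
opening: 0.589
```

```bash
python3 -m crank '[[0,-0.01,0,0,0,0,0.04],[0,-0.05,0,0,0,0,0.04],[0,-0.095,0,0,0,0,0.04],[0,-0.14,0,0,0,0,0.04],[0,-0.18,0,0,0,0,0.04]]'
python3 -m crank '[[-0.039,0,0.025,0,-0.146,0,0.04],[-0.078,0,0.05,0,-0.29,0,0.04],[-0.117,0,0.076,0,-0.44,0,0.04],[-0.156,0,0.101,0,-0.585,0,0.04],[-0.194,0,0.126,0,-0.73,0,0.04]]'
```

```text
time: 2.5
ee_pos: [0.4562, -0.3186, 0.2023]
tcp_rot: [[0.384, 0.002, 0.923], [-0.923, -0.002, 0.384], [0.002, -1.0, 0.001]]
wrist_force: [0.1, -0.2, -2.7]
opening: 0.588
time: 3.0
ee_pos: [0.498, -0.0892, 0.1999]
tcp_rot: [[0.904, 0.001, 0.427], [-0.427, -0.001, 0.904], [0.001, -1.0, -0.0]]
wrist_force: [0.8, -0.7, -1.6]
opening: 0.589
```

```bash
python3 -m crank '[[-0.004,0,0.036,0,-0.146,0,0.04],[-0.008,0,0.072,0,-0.29,0,0.04],[-0.012,0,0.107,0,-0.44,0,0.04],[-0.016,0,0.142,0,-0.585,0,0.04],[-0.019,0,0.178,0,-0.73,0,0.04]]'
python3 -m crank '[[0,0,0,0,0,0,0.04],[0,0,0,0,0,0,0.04]]'
python3 - <<'E'
from h import *
c=cam("wrist","pics/w2.png"); cam("scene","pics/s2.png")
print(proj(c,(.54,.138,.026)),sense()["ee_pos"])
E
```

```text
time: 3.5
ee_pos: [0.5581, 0.0792, 0.1998]
tcp_rot: [[0.959, 0.001, -0.285], [0.285, -0.001, 0.959], [0.001, -1.0, -0.001]]
wrist_force: [1.8, 0.1, -1.7]
opening: 0.588
time: 3.7
ee_pos: [0.5578, 0.0782, 0.1993]
tcp_rot: [[0.96, -0.0, -0.28], [0.28, -0.001, 0.96], [-0.001, -1.0, -0.001]]
wrist_force: [-0.6, 0.7, -1.5]
opening: 0.587
[319.06588071 129.47190473] [0.55756382 0.07699451 0.19945739]
```

View pics/w2.png

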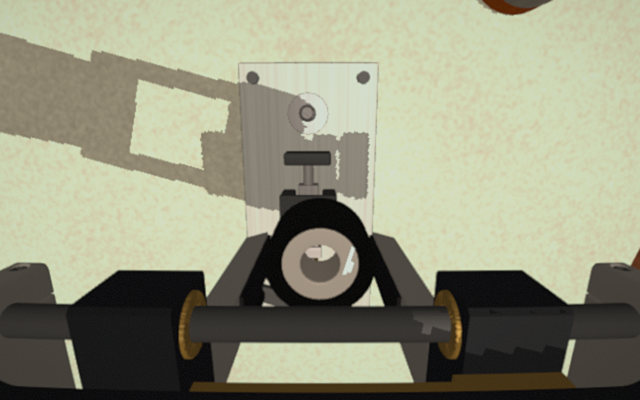

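Wrist view: the stud top and seat centre are at (308,112), the jaw at (307,158), and the plate edges run parallel to the image. The held roller's top is centred at about (320,264).

```bash
python3 - <<'E'
from h import *
np.set_printoptions(precision=4,suppress=True)
s=sense();R=np.array(s["tcp_rot"]);c=cam("wrist");e=np.array(s["ee_pos"])
f=c["frame"];g=cv2.cvtColor(f,cv2.COLOR_RGB2GRAY)
# white hub of roller
m=((g>110)).astype(np.uint8); m[:200]=0;m[304:]=0
n,l,st,ce=cv2.connectedComponentsWithStats(m[:, :])
i=l[265,290];ys,xs=np.where(l==i);print(st[i])
h=cv2.convexHull(np.stack([xs,ys],1)[:,None,:]);(u,v),a,b=cv2.fitEllipse(h);print("hub",u,v,a)
for z in(.205,.209):
  p=onz(c,(u,v),z);print("roller top",p,R.T@(p-e))
for nm,uv,z in(("stud",(307,112.5),.048),("seat",(308,111.5),.026),("TL",(238,63),.012),("TR",(378,62),.012),("jawtop",(307,152),.026)):
  p=onz(c,uv,z);print(nm,p,R.T@(p-e))
E
python3 - <<'E'
import cv2
f=cv2.imread('pics/w2.png')
a=cv2.resize(f[90:135,285:330],None,fx=9,fy=9,interpolation=cv2.INTER_CUBIC);b=cv2.resize(f[200:305,255:385],None,fx=3.85,fy=3.85,interpolation=cv2.INTER_CUBIC)[:405]
cv2.imwrite('pics/c2.png',cv2.hconcat([a[:404],b[:404]][:2]) if 0 else cv2.hconcat([a[:404,:390],cv2.resize(b,(400,404))]))
E
```

```text
[ 282  229   76   70 3405]
hub 319.6830749511719 263.33868408203125 (70.21027374267578, 76.17485046386719)
roller top [0.5584 0.0753 0.205 ] [ 0.0003 -0.0055 -0.0019]
roller top [0.5579 0.0769 0.209 ] [ 0.0003 -0.0095 -0.0002]
stud [0.5251 0.1488 0.048 ] [-0.0112  0.1514  0.0781]
seat [0.5249 0.1504 0.026 ] [-0.011   0.1734  0.0797]
TL [0.4449 0.1765 0.012 ] [-0.0805  0.1874  0.127 ]
TR [0.5779 0.2158 0.012 ] [0.0582 0.1873 0.1279]
jawtop [0.5345 0.1122 0.026 ] [-0.0123  0.1734  0.0404]
```

View pics/c2.png

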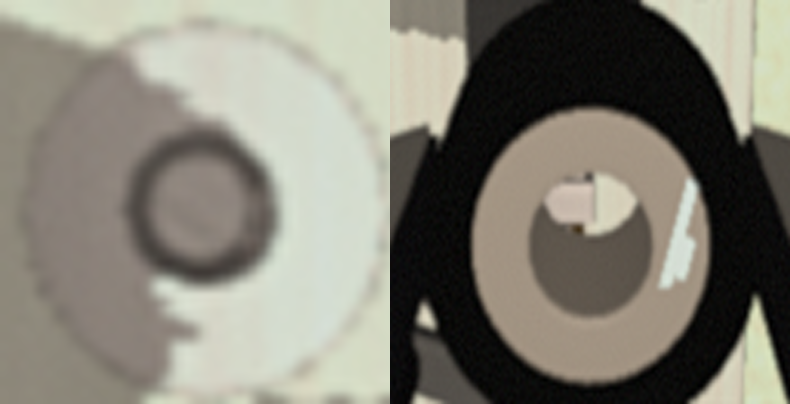

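```bash
python3 -m crank '[[-0.006,0,0.04,0,0,0,0.04],[-0.0115,0,0.0785,0,0,0,0.04],[-0.0115,0.04,0.0785,0,0,0,0.04],[-0.0115,0.08,0.0785,0,0,0,0.04],[-0.0115,0.114,0.0785,0,0,0,0.04]]'
python3 -m crank '[[0,0,0,0,0,0,0.04],[0,0,0,0,0,0,0.04]]'
python3 - <<'E'
from h import *
np.set_printoptions(precision=4,suppress=True)
s=sense();print(s["ee_pos"],s["wrist_force"])
w=cam("wrist");a=cam("scene");b=cam("side")
for n,c in(("w",w),("a",a),("b",b)): print(n,proj(c,(.525,.149,.048)),proj(c,s["ee_pos"]))
f=w["frame"]
cr=lambda c,n:cv2.resize(c["frame"][max(0,int(n[1])-45):int(n[1])+45,int(n[0])-45:int(n[0])+45],(400,400),interpolation=cv2.INTER_CUBIC)
x=cv2.hconcat([cv2.resize(f[180:320,250:390],(400,400),interpolation=cv2.INTER_CUBIC),cr(a,proj(a,s["ee_pos"]))])
cv2.imwrite("pics/c3.png",x[:,:,::-1])
cv2.imwrite("pics/b3.png",b["frame"][:,:,::-1])
E
```

```text
time: 4.35
ee_pos: [0.5242, 0.149, 0.0841]
tcp_rot: [[0.961, 0.0, -0.278], [0.278, -0.0, 0.961], [-0.0, -1.0, -0.0]]
wrist_force: [-0.7, -0.3, -2.3]
opening: 0.585
time: 4.55
ee_pos: [0.5249, 0.149, 0.0858]
tcp_rot: [[0.961, -0.0, -0.278], [0.278, -0.0, 0.961], [-0.001, -1.0, -0.0]]
wrist_force: [0.4, -0.0, -1.9]
opening: 0.59
[0.5249 0.149  0.0858] [ 0.444  -0.0332 -1.8537]
w [319.3304 233.4042] [319.0412 255.894 ]
a [376.7689 175.6077] [377.7877 166.0608]
b [303.0524 241.0075] [303.1798 228.9708]
```

View pics/c3.png

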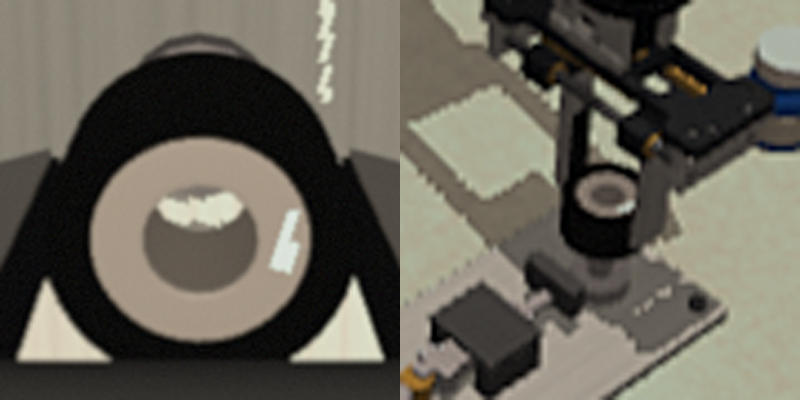

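Both views show the roller centred over the stud. I'll lower it in steps and watch the force.

```bash
python3 -m crank '[[0,0.006,0,0,0,0,0.04],[0,0.012,0,0,0,0,0.04],[0,0.018,0,0,0,0,0.04]]'
python3 -m crank '[[0,0.005,0,0,0,0,0.04],[0,0.010,0,0,0,0,0.04],[0,0.013,0,0,0,0,0.04],[0,0.013,0,0,0,0,0.04]]'
```

```text
time: 5.0
ee_pos: [0.525, 0.15, 0.0674]
tcp_rot: [[0.96, 0.001, -0.279], [0.279, 0.0, 0.96], [0.001, -1.0, -0.0]]
wrist_force: [0.0, 0.4, -2.1]
opening: 0.589
time: 5.4
ee_pos: [0.5244, 0.1499, 0.0536]
tcp_rot: [[0.96, -0.001, -0.279], [0.279, -0.0, 0.96], [-0.001, -1.0, 0.0]]
wrist_force: [0.2, -0.5, -2.2]
opening: 0.589
```

```bash
python3 -m crank '[[0,0.002,0,0,0,0,0.04],[0,0.004,0,0,0,0,0.04],[0,0.004,0,0,0,0,0.04]]'
python3 -m crank '[[0,0.0015,0,0,0,0,0.04],[0,0.0015,0,0,0,0,0.04]]'
python3 -m crank '[[0,0.0015,0,0,0,0,0.04],[0,0.0015,0,0,0,0,0.04]]'
```

```text
time: 5.7
ee_pos: [0.5247, 0.15, 0.0503]
tcp_rot: [[0.96, -0.0, -0.279], [0.279, -0.0, 0.96], [-0.0, -1.0, -0.0]]
wrist_force: [0.5, -0.7, -1.4]
opening: 0.589
time: 5.9
ee_pos: [0.5248, 0.15, 0.0489]
tcp_rot: [[0.96, -0.0, -0.279], [0.279, -0.0, 0.96], [-0.0, -1.0, -0.0]]
wrist_force: [-0.5, 0.0, -2.4]
opening: 0.588
time: 6.1
ee_pos: [0.525, 0.15, 0.0475]
tcp_rot: [[0.96, 0.0, -0.279], [0.279, -0.0, 0.96], [0.0, -1.0, -0.0]]
wrist_force: [0.1, 0.2, -1.8]
opening: 0.588
```

```bash
python3 -m crank '[[0,0.001,0,0,0,0,0.04],[0,0.001,0,0,0,0,0.04]]'
python3 -m crank '[[0,0.001,0,0,0,0,0.04],[0,0.001,0,0,0,0,0.04]]'
python3 -m crank '[[0,0.001,0,0,0,0,0.04],[0,0.001,0,0,0,0,0.04]]'
```

```text
time: 6.3
ee_pos: [0.525, 0.15, 0.0475]
tcp_rot: [[0.96, 0.001, -0.279], [0.279, -0.0, 0.96], [0.0, -1.0, -0.0]]
wrist_force: [-2.9, -0.6, 3.7]
opening: 0.591
time: 6.5
ee_pos: [0.525, 0.15, 0.0474]
tcp_rot: [[0.96, 0.001, -0.279], [0.279, -0.0, 0.96], [0.001, -1.0, -0.0]]
wrist_force: [-3.3, -1.8, 8.8]
opening: 0.589
time: 6.7
ee_pos: [0.525, 0.15, 0.0474]
tcp_rot: [[0.96, 0.001, -0.279], [0.279, -0.0, 0.96], [0.001, -1.0, -0.0]]
wrist_force: [-6.2, -1.2, 13.0]
opening: 0.59
```

Contact is at the predicted seated height. I'll release it and back off upward.

```bash
python3 -m crank '[[0,-0.002,0,0,0,0,0.04],[0,-0.002,0,0,0,0,0.08],[0,-0.002,0,0,0,0,0.08],[0,-0.002,0,0,0,0,0.08]]'
python3 -m crank '[[0,-0.03,0,0,0,0,0.08],[0,-0.07,0,0,0,0,0.08],[0,-0.11,0,0,0,0,0.08],[0,-0.11,-0.04,0,0,0,0.08],[0,-0.11,-0.08,0,0,0,0.08]]'
python3 -m crank '[[0,0,-0.04,0,0,0,0.08],[0,0,-0.08,0,0,0,0.08],[0,0,-0.12,0,0,0,0.08],[0,-0.02,-0.16,0,0,0,0.08],[0,-0.05,-0.18,0,0,0,0.08]]'
python3 - <<'E'
from h import *
np.set_printoptions(precision=4,suppress=True)
s=sense();print(s["ee_pos"],s["wrist_force"])
w=cam("wrist","pics/w4.png");a=cam("scene","pics/s4.png")
E
```

```text
time: 7.1
ee_pos: [0.5248, 0.15, 0.046]
tcp_rot: [[0.96, -0.0, -0.279], [0.279, -0.0, 0.96], [-0.0, -1.0, -0.0]]
wrist_force: [-0.3, 0.8, 0.1]
opening: 0.807
time: 7.6
ee_pos: [0.5486, 0.0733, 0.1587]
tcp_rot: [[0.959, 0.005, -0.282], [0.282, 0.0, 0.959], [0.005, -1.0, -0.001]]
wrist_force: [1.4, 0.4, -0.4]
opening: 0.85
time: 8.1
ee_pos: [0.5965, -0.1026, 0.2035]
tcp_rot: [[0.961, -0.006, -0.276], [0.276, 0.001, 0.961], [-0.006, -1.0, 0.002]]
wrist_force: [-0.1, 0.5, -0.2]
opening: 0.852
[ 0.5965 -0.1026  0.2035] [-0.12    0.5412 -0.1874]
```

View pics/w4.png

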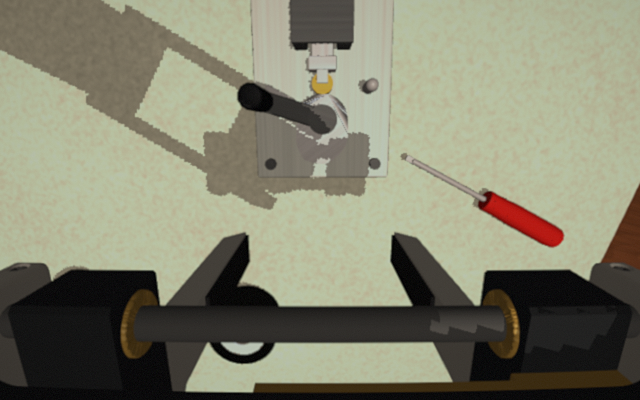

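Wrist view: handle top at about (248,95), its foot near (270,102), crank hub at (324,119), stop post at (370,84).

```bash
python3 - <<'E'
from h import *
np.set_printoptions(precision=4,suppress=True)
s=sense();R=np.array(s["tcp_rot"]);e=np.array(s["ee_pos"]);w=cam("wrist")
f=w["frame"];g=cv2.cvtColor(f,cv2.COLOR_RGB2GRAY)
m=((g<40)).astype(np.uint8);n,l,st,ce=cv2.connectedComponentsWithStats(m[:130,200:300]);print(st,ce)
for z in(.052,.062,.068): p=onz(w,(324,119),z);print("hub",z,p)
for uv in((248,95),(249,96)): p=onz(w,uv,.119);print("handle",p)
a=cam("scene");p=onz(a,(318,178),.119);print("scene handle",p)
c=[onz(w,u,.012) for u in((259,177),(388,176))];print("plate -y corners",c)
print("post",onz(w,(370,82),.048))
x=cv2.resize(f[70:190,230:400],None,fx=4,fy=4,interpolation=cv2.INTER_CUBIC);cv2.imwrite("pics/c5.png",x[:,:,::-1])
print(proj(a,(.525,.149,.041)))
E
```

```text
[[    0     0   100   130 12186]
 [   88    41    12     6    67]
 [   34    81    35    28   736]
 [   70   111     1     1     1]
 [   76   113     2     1     2]
 [   80   114     1     1     1]
 [   83   115     1     1     1]
 [   86   116     2     1     2]
 [   89   117     1     1     1]
 [   92   118     2     1     2]
 [   98   120     1     1     1]] [[ 49.158   62.7036]
 [ 93.8806  43.3731]
 [ 50.5978  95.4035]
 [ 70.     111.    ]
 [ 76.5    113.    ]
 [ 80.     114.    ]
 [ 83.     115.    ]
 [ 86.5    116.    ]
 [ 89.     117.    ]
 [ 92.5    118.    ]
 [ 98.     120.    ]]
hub 0.052 [ 0.5855 -0.0328  0.052 ]
hub 0.062 [ 0.5853 -0.0329  0.062 ]
hub 0.068 [ 0.5852 -0.0329  0.068 ]
handle [ 0.5258 -0.0323  0.119 ]
handle [ 0.5267 -0.0328  0.119 ]
scene handle [ 0.5278 -0.0316  0.119 ]
plate -y corners [array([ 0.5349, -0.1112,  0.012 ]), array([ 0.6706, -0.0712,  0.012 ])]
post [0.6173 0.0114 0.048 ]
[376.5827 177.3226]
```

View pics/c5.png

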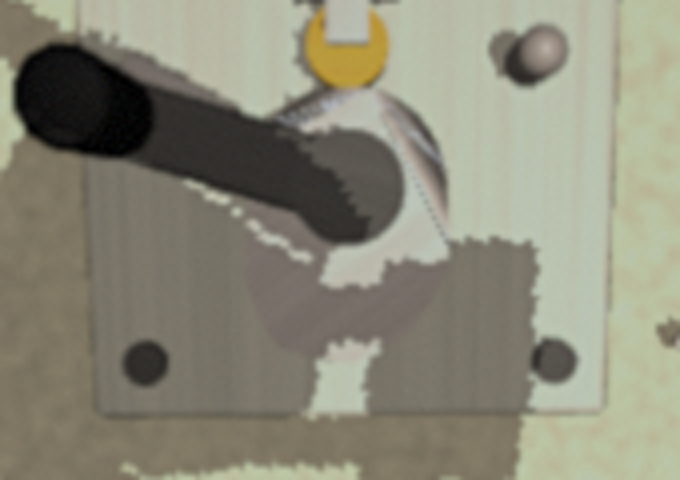

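Refined from the crop: hub at (317.5,116.7) gives the shaft at about (.579,-.0325). Handle at (245.5,94) gives (.524,-.032). The separation is 55.6 mm, as expected. The crank angle is about -0.29. Next I'll grasp the handle from above.

```bash
python3 -m crank '[[-0.025,0,0.042,0,0,0,0.06],[-0.05,0,0.086,0,0,0,0.06],[-0.05,0.04,0.088,0,0,0,0.06],[-0.05,0.08,0.088,0,0,0,0.06],[-0.05,0.12,0.088,0,0,0,0.06]]'
python3 -m crank '[[0,0,0,0,0,0,0.06],[0,0,0,0,0,0,0.06]]'
python3 - <<'E'
from h import *
w=cam("wrist");a=cam("scene")
x=cv2.hconcat([w["frame"][150:330,200:440],cv2.resize(a["frame"][150:240,270:390],(240,180))])
x=cv2.resize(x,None,fx=1.6,fy=1.6);cv2.imwrite("pics/c6.png",x[:,:,::-1])
E
```

```text
time: 8.8
ee_pos: [0.5232, -0.0269, 0.084]
tcp_rot: [[0.959, -0.001, -0.282], [0.282, 0.001, 0.959], [-0.001, -1.0, 0.001]]
wrist_force: [1.1, 0.1, -0.3]
opening: 0.639
time: 9.0
ee_pos: [0.5236, -0.028, 0.0854]
tcp_rot: [[0.96, -0.003, -0.281], [0.281, 0.001, 0.96], [-0.003, -1.0, 0.002]]
wrist_force: [-0.6, -0.3, 0.7]
opening: 0.638
```

View pics/c6.png

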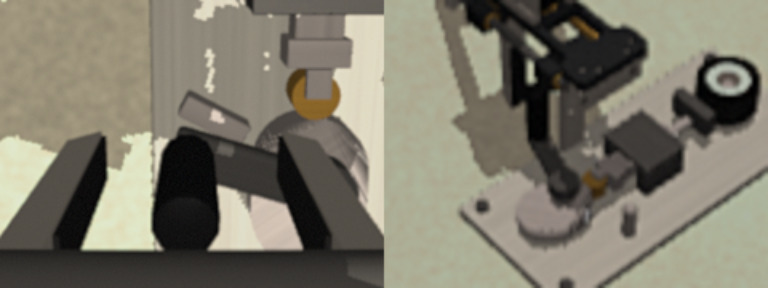

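Fingers straddle the handle, and the roller is seated on the stud. I'll check the handle's top against the TCP.

```bash
python3 - <<'E'
from h import *
np.set_printoptions(precision=4,suppress=True)
s=sense();w=cam("wrist");R=np.array(s["tcp_rot"])
for uv in((316.5,286),(316.5,291)):
  p=onz(w,uv,.119);print(p,R.T@(p-s["ee_pos"]))
E
python3 -m crank '[[0,0.002,0,0,0,0,0.01],[0,0.002,0,0,0,0,0.01],[0,0.002,0,0,0,0,0.01],[0,0.002,0,0,0,0,0.01],[0,0.002,0,0,0,0,0.01]]' 15
python3 -m crank '[[0,0,0,0,0,0,0.01],[0,0,0,0,0,0,0.01],[0,0,0,0,0,0,0.01]]'
```

```text
[ 0.5256 -0.0311  0.119 ] [-0.0011 -0.0304 -0.002 ]
[ 0.5262 -0.0334  0.119 ] [-0.0011 -0.0304 -0.0045]
time: 9.65
ee_pos: [0.5243, -0.0294, 0.0846]
tcp_rot: [[0.96, -0.001, -0.279], [0.279, -0.001, 0.96], [-0.002, -1.0, -0.0]]
wrist_force: [-8.5, -2.1, 5.9]
opening: 0.247
time: 9.95
ee_pos: [0.5228, -0.0295, 0.0845]
tcp_rot: [[0.96, -0.005, -0.279], [0.279, -0.001, 0.96], [-0.005, -1.0, 0.001]]
wrist_force: [-6.8, -1.8, 4.9]
opening: 0.21
```

```bash
cat > st.py <<'E'
import sys
from h import *
S=np.array([.579,-.0325]); X=np.array([.96,.28]);Y=np.array([-.28,.96])
s=sense();e=np.array(s["ee_pos"][:2])-.003*Y; F=np.array(s["wrist_force"][:2])
d=e-S; th=np.arctan2(-d@Y,-d@X); f=np.array([F@X,F@Y])
t=np.array([np.sin(th),-np.cos(th)]);r=np.array([-np.cos(th),-np.sin(th)])
print(f"t {s['time']:.2f} th {th:.3f} r {np.hypot(*d):.4f} resist {-f@t:.1f} radialF {f@r:.1f} Fz {s['wrist_force'][2]:.1f} open {s['opening']:.3f}")
if len(sys.argv)>1:
  a,b,n=float(sys.argv[1]),float(sys.argv[2]),5
  for i in range(1,n+1):
    q=a+(b-a)*i/n; print(f"{q:.3f}: {-.055*(np.cos(q)-np.cos(a)):.4f},0,{-.055*(np.sin(q)-np.sin(a)):.4f}")
E
python3 -m crank '[[-0.0012,0.0,0,0,0,0,0.01],[-0.0012,0.0,0,0,0,0,0.01]]' >/dev/null
python3 st.py -0.29 0.21; python3 st.py 0.21 0.71;python3 st.py 0.71 1.21
```

```text
t 10.15 th -0.286 r 0.0555 resist 0.2 radialF 4.6 Fz 4.0 open 0.208
-0.190: -0.0013,0,-0.0053
-0.090: -0.0021,0,-0.0108
0.010: -0.0023,0,-0.0163
0.110: -0.0020,0,-0.0218
0.210: -0.0011,0,-0.0272
t 10.15 th -0.286 r 0.0555 resist 0.2 radialF 4.6 Fz 4.0 open 0.208
0.310: 0.0014,0,-0.0053
0.410: 0.0034,0,-0.0105
0.510: 0.0058,0,-0.0154
0.610: 0.0087,0,-0.0200
0.710: 0.0121,0,-0.0244
t 10.15 th -0.286 r 0.0555 resist 0.2 radialF 4.6 Fz 4.0 open 0.208
0.810: 0.0038,0,-0.0040
0.910: 0.0080,0,-0.0076
1.010: 0.0125,0,-0.0107
1.110: 0.0173,0,-0.0134
1.210: 0.0223,0,-0.0156
```

```bash
python3 -m crank '[[-0.0023,0,-0.0053,0,0,0,0.01],[-0.0031,0,-0.0108,0,0,0,0.01],[-0.0033,0,-0.0163,0,0,0,0.01],[-0.003,0,-0.0218,0,0,0,0.01],[-0.0021,0,-0.0272,0,0,0,0.01]]'>/dev/null; python3 st.py
python3 -m crank '[[0.0014,0,-0.0053,0,0,0,0.01],[0.0034,0,-0.0105,0,0,0,0.01],[0.0058,0,-0.0154,0,0,0,0.01],[0.0087,0,-0.02,0,0,0,0.01],[0.0087,0,-0.02,0,0,0,0.01]]'>/dev/null; python3 st.py 0.61 1.11
```

```text
t 10.65 th 0.229 r 0.0564 resist 3.0 radialF 4.3 Fz 5.6 open 0.209
t 11.15 th 0.647 r 0.0569 resist -1.2 radialF 5.4 Fz 1.6 open 0.211
0.710: 0.0034,0,-0.0043
0.810: 0.0072,0,-0.0083
0.910: 0.0113,0,-0.0119
1.010: 0.0158,0,-0.0151
1.110: 0.0206,0,-0.0178
```

```bash
python3 -m crank '[[0.0026,0,-0.0049,0,0,0,0.01],[0.0064,0,-0.0089,0,0,0,0.01],[0.0105,0,-0.0125,0,0,0,0.01],[0.015,0,-0.0157,0,0,0,0.01],[0.015,0,-0.0157,0,0,0,0.01]]'>/dev/null; python3 st.py 1.01 1.26; python3 st.py 1.26 1.51
```

```text
t 11.65 th 1.029 r 0.0570 resist -0.5 radialF 3.9 Fz 0.9 open 0.209
1.060: 0.0024,0,-0.0014
1.110: 0.0048,0,-0.0027
1.160: 0.0073,0,-0.0038
1.210: 0.0098,0,-0.0049
1.260: 0.0124,0,-0.0058
t 11.65 th 1.029 r 0.0570 resist -0.5 radialF 3.9 Fz 0.9 open 0.209
1.310: 0.0026,0,-0.0008
1.360: 0.0053,0,-0.0014
1.410: 0.0080,0,-0.0019
1.460: 0.0107,0,-0.0023
1.510: 0.0135,0,-0.0025
```

```bash
python3 -m crank '[[0.002,0,-0.002,0,0,0,0.01],[0.0044,0,-0.0033,0,0,0,0.01],[0.0069,0,-0.0044,0,0,0,0.01],[0.0094,0,-0.0055,0,0,0,0.01],[0.012,0,-0.0064,0,0,0,0.01]]'>/dev/null; python3 st.py
python3 -m crank '[[0.0026,0,-0.001,0,0,0,0.01],[0.0053,0,-0.0018,0,0,0,0.01],[0.008,0,-0.0023,0,0,0,0.01],[0.0107,0,-0.0027,0,0,0,0.01],[0.0107,0,-0.0027,0,0,0,0.01]]'>/dev/null; python3 st.py 1.46 1.71
python3 - <<'E'
from h import *
a=cam("scene");b=cam("side")
x=cv2.hconcat([cv2.resize(a["frame"][140:250,280:420],(420,330)),cv2.resize(b["frame"][180:280,260:350],(370,330))])
cv2.imwrite("pics/c7.png",x[:,:,::-1])
E
```

```text
t 12.15 th 1.244 r 0.0570 resist 2.3 radialF 2.1 Fz 3.2 open 0.208
t 12.65 th 1.444 r 0.0569 resist 0.7 radialF 0.3 Fz 3.6 open 0.211
1.510: 0.0027,0,-0.0002
1.560: 0.0055,0,-0.0003
1.610: 0.0082,0,-0.0003
1.660: 0.0110,0,-0.0001
1.710: 0.0137,0,0.0002
```

View pics/c7.png

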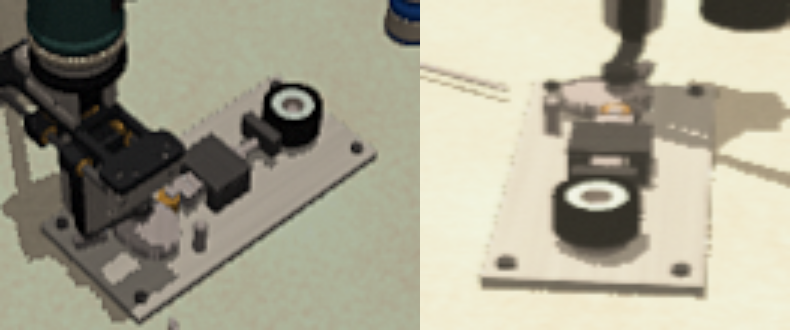

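The jaw is still short of the seated roller, so the dwell is well ahead. I'm continuing by feel.

```bash
python3 -m crank '[[0.0027,0,-0.0002,0,0,0,0.01],[0.0055,0,-0.0003,0,0,0,0.01],[0.0082,0,-0.0003,0,0,0,0.01],[0.011,0,-0.0001,0,0,0,0.01],[0.011,0,-0.0001,0,0,0,0.01]]'>/dev/null; python3 st.py 1.66 1.91
python3 -m crank '[[0.0028,0,0.0004,0,0,0,0.01],[0.0055,0,0.0008,0,0,0,0.01],[0.0081,0,0.0014,0,0,0,0.01],[0.0108,0,0.0022,0,0,0,0.01],[0.0108,0,0.0022,0,0,0,0.01]]'>/dev/null; python3 st.py 1.86 2.11
```

```text
t 13.25 th 1.633 r 0.0568 resist 2.4 radialF 0.2 Fz 4.4 open 0.206
1.710: 0.0027,0,0.0003
1.760: 0.0054,0,0.0008
1.810: 0.0081,0,0.0013
1.860: 0.0108,0,0.0021
1.910: 0.0134,0,0.0029
t 13.75 th 1.829 r 0.0564 resist 1.7 radialF -0.7 Fz 4.4 open 0.207
1.910: 0.0026,0,0.0008
1.960: 0.0052,0,0.0018
2.010: 0.0077,0,0.0029
2.060: 0.0102,0,0.0042
2.110: 0.0126,0,0.0055
```

```bash
python3 -m crank '[[0.0026,0,0.0008,0,0,0,0.01],[0.0052,0,0.0018,0,0,0,0.01],[0.0077,0,0.0029,0,0,0,0.01],[0.0102,0,0.0042,0,0,0,0.01],[0.0102,0,0.0042,0,0,0,0.01]]'>/dev/null; python3 st.py 2.06 2.31
python3 - <<'E'
from h import *
print(proj(cam("scene"),(.525,.149,.056)))
a=cam("scene");cv2.imwrite("pics/s8.png",a["frame"][:,:,::-1])
o=cv2.cvtColor(cv2.imread("pics/s4.png"),cv2.COLOR_BGR2GRAY).astype(int);n=cv2.cvtColor(a["frame"],cv2.COLOR_RGB2GRAY).astype(int)
print(o[176:192:2,356:374]);print(n[176:192:2,356:374])
E
```

```text
t 14.25 th 2.021 r 0.0561 resist 2.7 radialF -0.2 Fz 4.7 open 0.207
2.110: 0.0024,0,0.0014
2.160: 0.0047,0,0.0028
2.210: 0.0070,0,0.0044
2.260: 0.0091,0,0.0061
2.310: 0.0112,0,0.0079
[376.98340377 173.63115006]
[[152 155 157 156 158 159 159 151 159 160 157  94   0   0  21 101 180 186]
 [156 155 156 156 136  70  53  59  97 141 146  56   0   4   1   0  44 118]
 [155 155 159 151  56  15  51  65  63  61  62  55  13   3   1   7   8   2]
 [155 154 159 151  37  15  20  24  43  58  66  66  66  53  27   3   2   8]
 [154 156 161 152  57   9  16  21  20  22  28  52  66  67  67  68  46  18]
 [158 155 157 161 130  70  47  66 110  50  14  16  23  43  60  63  48  23]
 [140 153 159 154  97 129 149 145 133 108  40  18  23  21  21  24  23  21]
 [ 56  72 102 140 141 124 101  82  78  79  78  50  19  21  22  16  29  75]]
[[156 158 159 160 159 161 161 133  72  77 118 140   0   0   0  46 139 200]
 [160 157 157 156 161 152  68  30  57  65  65  62  47  27   0   0   0  42]
 [156 158 157 158 161 153  59  14  20  33  57  66  68  69  68  45  11   0]
 [157 156 156 157 164 157  36  13  22  24  21  24  46  61  68  68  65  49]
 [157 158 159 160 162 159 107  70  15  21  50  31  18  21  34  56  69  69]
 [161 158 159 158 145 125  90 108 135 155 153 135  31  18  24  22  22  30]
 [143 151 140 143 144 129 137 143 130 104  83  80  70  23  17  21  23  24]
 [ 58  73 104 142 146 145 149 134  63  82  96  96 100 101  78  31  32  70]]
```

The jaw has advanced about 2–3 px (roughly 5 mm), so the rise is under way.

```bash
python3 -m crank '[[0.0024,0,0.0014,0,0,0,0.01],[0.0047,0,0.0028,0,0,0,0.01],[0.007,0,0.0044,0,0,0,0.01],[0.0091,0,0.0061,0,0,0,0.01],[0.0091,0,0.0061,0,0,0,0.01]]'>/dev/null; python3 st.py 2.26 2.51
python3 -m crank '[[0.0021,0,0.0018,0,0,0,0.01],[0.004,0,0.0037,0,0,0,0.01],[0.004,0,0.0037,0,0,0,0.01]]'>/dev/null;python3 st.py 2.36 2.61
```

```text
t 14.85 th 2.209 r 0.0557 resist 4.7 radialF 1.3 Fz 5.2 open 0.213
2.310: 0.0021,0,0.0018
2.360: 0.0041,0,0.0037
2.410: 0.0060,0,0.0057
2.460: 0.0077,0,0.0078
2.510: 0.0094,0,0.0100
t 15.15 th 2.310 r 0.0555 resist 4.7 radialF -0.0 Fz 3.9 open 0.210
2.410: 0.0019,0,0.0020
2.460: 0.0037,0,0.0041
2.510: 0.0054,0,0.0063
2.560: 0.0069,0,0.0085
2.610: 0.0084,0,0.0109
```

```bash
python3 -m crank '[[0.0019,0,0.002,0,0,0,0.01],[0.0037,0,0.0041,0,0,0,0.01],[0.0037,0,0.0041,0,0,0,0.01]]'>/dev/null; python3 st.py 
python3 -m crank '[[0.0017,0,0.0022,0,0,0,0.01],[0.0032,0,0.0044,0,0,0,0.01],[0.0032,0,0.0044,0,0,0,0.01]]'>/dev/null;python3 st.py 2.56 2.81
```

```text
t 15.45 th 2.399 r 0.0554 resist 5.6 radialF 0.9 Fz 4.3 open 0.214
t 15.75 th 2.491 r 0.0551 resist 7.0 radialF 0.2 Fz 5.1 open 0.209
2.610: 0.0015,0,0.0023
2.660: 0.0028,0,0.0047
2.710: 0.0040,0,0.0072
2.760: 0.0051,0,0.0097
2.810: 0.0060,0,0.0123
```

```bash
python3 -m crank '[[0.0015,0,0.0023,0,0,0,0.01],[0.0028,0,0.0047,0,0,0,0.01],[0.0028,0,0.0047,0,0,0,0.01]]'>/dev/null; python3 st.py 
python3 -m crank '[[0.0012,0,0.0025,0,0,0,0.01],[0.0023,0,0.005,0,0,0,0.01],[0.0023,0,0.005,0,0,0,0.01]]'>/dev/null;python3 st.py 2.76 3.01
```

```text
t 16.05 th 2.596 r 0.0549 resist 6.0 radialF 0.3 Fz 4.7 open 0.213
t 16.35 th 2.689 r 0.0547 resist 6.0 radialF 0.1 Fz 3.6 open 0.212
2.810: 0.0010,0,0.0026
2.860: 0.0018,0,0.0052
2.910: 0.0025,0,0.0079
2.960: 0.0031,0,0.0105
3.010: 0.0035,0,0.0133
```

```bash
python3 -m crank '[[0.001,0,0.0026,0,0,0,0.01],[0.0018,0,0.0052,0,0,0,0.01],[0.0018,0,0.0052,0,0,0,0.01]]'>/dev/null; python3 st.py 
python3 -m crank '[[0.0007,0,0.0027,0,0,0,0.01],[0.0013,0,0.0053,0,0,0,0.01],[0.0013,0,0.0053,0,0,0,0.01]]'>/dev/null;python3 st.py 2.96 3.21
```

```text
t 16.65 th 2.830 r 0.0544 resist 2.4 radialF 0.8 Fz 3.2 open 0.209
t 16.95 th 2.937 r 0.0542 resist 1.6 radialF 1.3 Fz 2.5 open 0.208
3.010: 0.0004,0,0.0027
3.060: 0.0007,0,0.0055
3.110: 0.0009,0,0.0082
3.160: 0.0009,0,0.0109
3.210: 0.0008,0,0.0137
```

Resistance fell from 6 N to under 2 N between 2.7 and 2.83, so the dwell has begun. I'll go a little further, to its middle.

```bash
python3 -m crank '[[0.0003,0,0.002,0,0,0,0.01],[0.0006,0,0.004,0,0,0,0.01],[0.0006,0,0.004,0,0,0,0.01],[0.0006,0,0.004,0,0,0,0.01]]'>/dev/null; python3 st.py
python3 -m crank '[[0,0,0,0,0,0,0.01]]'>/dev/null; python3 st.py
```

```text
t 17.35 th 3.013 r 0.0539 resist -0.7 radialF 2.5 Fz 2.3 open 0.210
t 17.45 th 3.013 r 0.0539 resist -1.4 radialF 4.6 Fz 2.3 open 0.210
```

```bash
python3 -m crank '[[0,0,0,0,0,0,0.03],[0,0,0,0,0,0,0.05],[0,0,0,0,0,0,0.05],[0,0,0,0,0,0,0.05]]'
cat > d.py <<'E'
from h import *
import sys
w=cam("wrist",sys.argv[1]);g=cv2.cvtColor(w["frame"],cv2.COLOR_RGB2GRAY);print(g[270,290:350:2])
E
python3 d.py pics/w9a.png
python3 -m crank '[[0,0,0,0,0,0,0.05],[0,0,0,0,0,0,0.05],[0,0,0,0,0,0,0.05],[0,0,0,0,0,0,0.05],[0,0,0,0,0,0,0.05]]'
python3 d.py pics/w9b.png
python3 -c "
import cv2;a=cv2.imread('pics/w9a.png');b=cv2.imread('pics/w9b.png');d=cv2.absdiff(a,b).max(2);print((d>40).sum(),d.max())"
```

```text
time: 17.85
ee_pos: [0.6304, -0.0224, 0.0837]
tcp_rot: [[0.96, -0.002, -0.279], [0.279, 0.0, 0.96], [-0.002, -1.0, 0.001]]
wrist_force: [0.1, 0.1, -0.1]
opening: 0.513
[218 219 214 218 219 224 143   9  10  12  13  15  22  23  23  25  29  28
  30  28  25  19  12  15  10   7  39 212 226 226]
time: 18.4
ee_pos: [0.6311, -0.0224, 0.0845]
tcp_rot: [[0.96, 0.0, -0.279], [0.279, -0.0, 0.96], [0.0, -1.0, -0.0]]
wrist_force: [-0.2, -0.1, 0.2]
opening: 0.529
[217 217 215 218 221 174  30  11   9   9  19  22  25  27  25  25  25  27
  25  27  24  20  16  13   7   6 153 227 225 224]
6153 223
```

```bash
python3 -m crank '[[0,-0.03,0,0,0,0,0.05],[0,-0.07,0,0,0,0,0.05],[0,-0.11,0,0,0,0,0.05],[0,-0.13,-0.04,0,0,0,0.05],[0,-0.14,-0.08,0,0,0,0.05]]'
python3 -m crank '[[0,0,0,0,0,0,0.05],[0,0,0,0,0,0,0.05],[0,0,0,0,0,0,0.05]]'
python3 - <<'E'
from h import *
import subprocess
a=cam("wrist","pics/wa.png");s0=cam("scene","pics/sa.png")
E
python3 -m crank '[[0,0,0,0,0,0,0.05],[0,0,0,0,0,0,0.05],[0,0,0,0,0,0,0.05],[0,0,0,0,0,0,0.05],[0,0,0,0,0,0,0.05]]'
python3 - <<'E'
from h import *
w=cam("wrist","pics/wb.png");s=cam("scene","pics/sb.png");b=cam("side")
for k in"ws":
  d=cv2.absdiff(cv2.imread(f"pics/{k}a.png"),cv2.imread(f"pics/{k}b.png")).max(2);print(k,(d>40).sum())
x=cv2.hconcat([cv2.resize(w["frame"][20:260,200:440],(400,400)),cv2.resize(s["frame"][150:250,320:420],(400,400),interpolation=cv2.INTER_CUBIC)])
cv2.imwrite("pics/c10.png",x[:,:,::-1])
E
```

```text
time: 18.95
ee_pos: [0.6548, -0.0991, 0.2291]
tcp_rot: [[0.959, 0.007, -0.282], [0.282, -0.002, 0.959], [0.006, -1.0, -0.004]]
wrist_force: [0.5, 0.1, 0.6]
opening: 0.532
time: 19.25
ee_pos: [0.6529, -0.0983, 0.2235]
tcp_rot: [[0.96, -0.002, -0.28], [0.28, 0.001, 0.96], [-0.001, -1.0, 0.001]]
wrist_force: [0.3, -1.1, -0.5]
opening: 0.533
time: 19.85
ee_pos: [0.6534, -0.0991, 0.2245]
tcp_rot: [[0.96, 0.0, -0.279], [0.279, -0.0, 0.96], [-0.0, -1.0, -0.0]]
wrist_force: [0.5, 0.5, 0.1]
opening: 0.533
w 2379
s 293
```

View pics/c10.png

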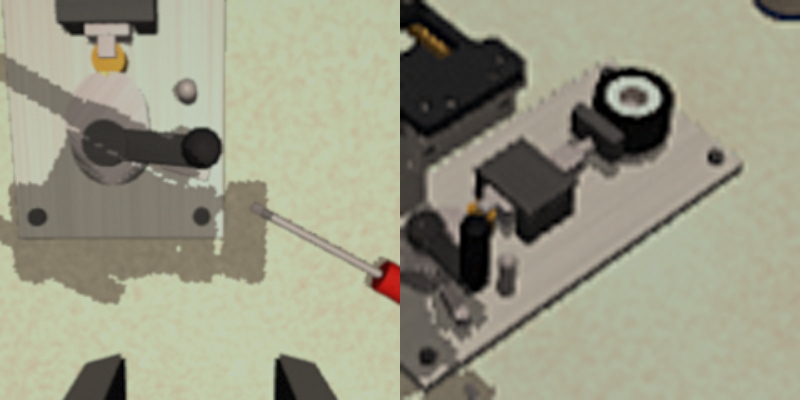

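The last view shows the jaw pressed against the seated roller, with the handle on the +x side at about 3.0 rad, as I left it. I'll check that the crank is still, then hand in.

```bash
python3 - <<'E'
from h import *
from rig import finish_job
a=cv2.imread("pics/sa.png");c=cam("scene","pics/sc.png");b=cv2.imread("pics/sc.png")
d=cv2.absdiff(a,b).max(2);print("handle region diff",(d[200:228,330:350]>40).sum(),"roller/jaw",(d[160:195,360:400]>40).sum())
if (d[200:228,330:350]>40).sum()<15: print(finish_job())
E
```

```text
handle region diff 1 roller/jaw 0
the job is handed in; nothing more can be done
None
```

I seated the smallest roller on the stud, turned the crank counter-clockwise into the dwell, let go, and handed the job in at about 20 s of the 64 s allowed.

- **Seating:** I lowered the roller in small steps with the fingers still gripping it. It touched the seat at the height I had worked out, and I pressed to about 13 N before releasing it. The jaw was still short of the roller then.
- **Cranking:** The resistance on the handle rose to about 6–7 N, then fell below 2 N at roughly 2.75–2.8 rad. I stopped at about 3.0 rad, which I took to be mid-dwell, and never felt the stop post.
- **Last checks:** With the gripper clear, the handle, jaw and roller did not move between pictures about 0.65 s apart. The jaw was against the roller, and the roller looked flat on the seat.
- **Not confirmed:** I had no way to measure the jaw's force directly; I inferred it from the resistance on the handle. Just before I let go, the handle read slightly forward, by about 1 N, far below the 6 N pull expected past the dwell. Wrist-camera pictures also differed between frames, which I put down to the arm settling by about 1 mm.
- **Other objects:** The arm stayed clear of the jar, bottle and screwdriver, but I did not measure their final positions.

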